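Bring the large lens over the opened radio

ROBOT

A 7-joint arm with a two-finger parallel gripper is mounted at the origin on a cart in front of the work surface, level with it; the furniture and walls round the work are solid. World frame = base frame: x ahead of the robot, y to its left, z up, the work surface at z = 0. Lengths are in m, angles in rad, forces in N, time in s.
With the tool pointing down it reaches from about 0.425 to 0.8 m from the base axis. Payload 8.3 kg.
Tool frame: the origin (TCP) lies at the very end of the fingers, on their centre line; the grasp point (between the pads) lies 19 mm behind it; z points along the fingers, y is the line along which they close (so a half turn about z gives the same grasp; the last joint's range is limited). The gripper opens to 85 mm and grips with 20 to 120 N. Pads are 22 mm wide; open, the fingers measure 114 mm over their backs; the gripper's body (76 mm by 85 mm) begins 54 mm behind the grasp point. The pads swing forward as they close: fully open they stand 13 mm farther back than shut.
Start: joints at [1.193, 0.383, 0.016, 1.37, -0.006, 1.388, -0.046], TCP at [0.194, -0.594, 0.231] pointing down, gripper open.
Joint ranges: [-2.95, 2.95], [-0.25, 2.06], [-1.52, 1.56], [0.18, 2.33], [-1.44, 4.58], [0.02, 2.06], [-3.01, 3.01]. Speed limits (rad/s): [2.39, 2.39, 3.01, 3.01, 3.14, 3.14, 3.14].

INTERFACE

Orientations are given as a 3x3 rotation matrix whose columns are the frame's x, y, z axes.
In Python, from plant import status, vision, manip, nets gives the robot as it stands. The module is installed in compiled form; this text tells all that it offers.
- The arm moves only by the shell command python3 -m crank 'ROWS' [FORCE]. ROWS is JSON, one flat list of numbers, 7 for each row, row after row: the opening, from -1 (shut) to 1 (fully open), then the shift along the world's x, y, z in mm, then the turn, a rotation vector about the world's x, y, z in degrees. In form: [jaw, x, y, z, rx, ry, rz, jaw, x, y, z, rx, ry, rz, ...]. A call has exactly 8 rows; each row shifts and turns the commanded pose from where the row before left it; what a row does not reach is not made up. A row lasts 1/8 s, in which the tool goes at most 62.5 mm and 10.7 degrees, less where a joint would pass 70% of its speed; a pose out of reach is approached as far as the arm can. A call is refused whole if a number of a shift passes 62.5 or a number of a turn 10.7, either way. A call with a gripper value outside its range is refused whole. The fingers move at their own pace and stop on an object; FORCE is the grip in N (left out, the last holds). Time passes only in rows, so rows that do not move let the fingers close, or fill a call up. It gives the time, the measured TCP pose, the force, the opening and the grip force at its end, in the units of the state.
- status.state(): the state, without advancing time (a new reading comes with each control period).
- vision.camera(name): name is "scene" or "top" or "wrist"; returns a dict with "img" (420x560x3 uint8, blue, green, red), "z_map" (420x560 float32, m along the optical axis (not along the pixel's ray), 0 where there is no reading), "intrinsics" (3x3 intrinsics, pixels), "position" and "attitude" of the camera in the world. Camera axes: x right, y down, z forward; pixel columns grow to the right and rows downward; lengths in m; the calibration is good to about 2 mm. A picture is of the moment at which its call begins.
- manip.sign_off(): hands the job in; it is judged then, once.
Trained networks look in a picture, given as the dict that the camera call returned (one of the last four; its "shot" number tells which), for a name from the list of things; names that differ only in an ending like _2 or _b are one class to them, and where a whole thing is asked for, a point or a joint stands for the part that bears it (a point fixed in the world has none). Each returns a list of dicts, best first, with "p" (0 to 1); they miss things now and then, are a little off and sometimes report something else, mostly with a low value. They report only what shows in the picture. A call takes as long as a camera call.
- nets.recognise(picture, thing): "centre" ([x, y, z] in m, in world coordinates, good to about 4 mm: the middle of the surface that is visible of it).
- nets.outline_of(picture, thing): "pixels" (420x560 bool, what is visible of it).
The state is a dict: "t": time; "q": joint angles; "joint_velocities": joint speeds; "joint_efforts": joint torques, N m; "eef_pos": TCP position; "ee_rot": TCP orientation; "wrist_force": force on the tool from outside, world axes, zero at the start; "wrist_torque": the same for the moment, N m; "grip_width": finger opening in m; "finger_force": force on a finger pad.
Only numpy, scipy, OpenCV 4.12 (cv2) and the standard library are available. Lean on these libraries where they do the work, as an engineer would, in place of code of your own. Each camera call takes 0.05 s, during which the arm holds its last target. There are 200 camera calls.

TASK

On the inspection stand, push with the fingertips against an upright tab of the lens turret, as often as needed, to turn it until the largest of the three lenses stands centred over the opened radio, its arm in line with the fixed pointer on top of the stand, and then move away. Only push: do not pinch a tab between the fingers, do not touch the lenses, and leave the radio and the other loose things where they lie.

Things in the scene. Friction and masses are not known exactly. Their poses are not given: they have to be found in the camera images.
- stand: fixed inspection stand; origin on the vertical turret axis at table level. Grey base plate 250 x 160 x 8 mm reaching from 180 mm on its -x side to 70 mm on its +x side; thin steel pillar on the axis. On top, a fixed steel pointer (z 130 to 134 mm, reaching 45 mm from the axis) points along the stand's -x axis, over the station
- turret (a joint): the three-armed lens turret, turning about the stand's vertical axis; rad, grows counter-clockwise seen from above; 0 (or 2 pi) = the large lens is under the pointer. It turns freely from -1.5 to 7.8 with light friction (about 1 N at a tab), has no clicks and stays where it is left
- station (a point): the place on the stand over the radio, 56 mm from the axis on the stand's -x side and 113 mm above the table, where the chosen lens belongs
- lens_large (a point): centre of the largest lens: 44 mm glass in a dark ring 54 mm across, top at z = 119 mm, 56 mm from the axis; its arm is opposite the gap between the other two arms (120 degrees apart)
- lens_medium (a point): centre of the middle lens: 30 mm glass in a ring 40 mm across; 120 degrees counter-clockwise of the large one
- lens_small (a point): centre of the smallest lens: 18 mm glass in a ring 28 mm across; 120 degrees clockwise of the large one
- tab_large (a point): centre of the upright black tab at the outer end of the large lens's arm: 24 mm radially (86 to 110 mm from the axis), 12 mm thick across, standing from z = 107 to 150 mm
- tab_medium (a point): centre of the like tab on the middle lens's arm
- tab_small (a point): centre of the like tab on the smallest lens's arm
- tab_faces_ccw: the side that faces counter-clockwise round the axis seen from above, one half (6 mm) of the thickness of each of the three tabs; origin on the turret axis at table level
- tab_faces_cw: the side that faces clockwise round the axis seen from above, one half (6 mm) of the thickness of each of the three tabs; origin on the turret axis at table level
- lenses: the three lenses with their rings, z = 107 to 119 mm, not to be touched; origin on the turret axis at table level
- radio_mid (a point): the opened pocket radio on the stand's base plate: red case 72 x 118 mm with the circuit board in it, its black back folded open away from the pillar, all below z = 50 mm; loose; the point is in the middle of the case, 16 mm above its underside
- flux_tin_mid (a point): round flux tin, 44 mm across, 20 mm tall, loose on the table beside the stand; its centre
- screwdriver_red_mid (a point): screwdriver with a reddish handle, 154 mm long, loose on the table at the other side of the stand; its centre
- screwdriver_stub_mid (a point): short screwdriver, 86 mm long, loose on the table behind the stand; its centre
- battery_mid (a point): flat battery 34 x 54 x 6 mm, loose on the rear part of the base plate; its centre

How it is judged:
By the outcome, as a careful person would: the job done as asked, in the order asked, and still so for the second after the job is handed in, with the robot touching nothing.
It also fails if it takes over 35 s, if anything falls off the work surface, if the arm or the gripper's body presses on something with over 40 N, if the wrist force passes 120 N, or if a joint passes its speed limit or range.

## Working session

There is one attempt and no reset: what is moved stays moved. The work goes in short steps, Python scripts to look and compute and a shell command to move; the robot and the scene stay as the last step left them, time stands still between calls to the robot, and variables do not carry over. Pictures are saved under pics/ and viewed, at most 10 in all, crops included, and the job is handed in when it is done.

```bash
mkdir -p pics; cat > h.py <<'E'
from plant import status, vision, manip, nets
import numpy as np, cv2
def look(cam,names):
    p=vision.camera(cam)
    for n in names:
        r=nets.recognise(p,n)
        print(cam,n,[(np.round(d["centre"],3).tolist(),round(d["p"],2)) for d in r[:3]])
    return p
E
python3 - <<'E'
from h import *
N=["stand","lens_large","lens_medium","lens_small","tab_large","tab_medium","tab_small","radio_mid","flux_tin_mid","screwdriver_red_mid","battery_mid","screwdriver_stub_mid"]
for c in ["top","scene"]:
    p=look(c,N); cv2.imwrite(f"pics/{c}1.png",p["img"])
s=status.state();print(s["t"],s["eef_pos"],s["ee_rot"])
E
```

```text
top stand [([0.543, 0.025, 0.005], 0.63)]
top lens_large [([0.563, 0.02, 0.117], 0.69)]
top lens_medium [([0.567, 0.021, 0.113], 0.93)]
top lens_small [([0.561, 0.025, 0.115], 0.86)]
top tab_large [([0.566, 0.026, 0.114], 0.77)]
top tab_medium [([0.569, 0.023, 0.115], 0.57)]
top tab_small [([0.565, 0.025, 0.115], 0.93)]
top radio_mid [([0.459, 0.031, 0.022], 0.83)]
top flux_tin_mid [([0.527, 0.154, 0.024], 0.56), ([0.511, -0.09, 0.012], 0.47), ([0.566, 0.023, 0.116], 0.21)]
top screwdriver_red_mid [([0.51, -0.091, 0.012], 0.86), ([0.544, 0.027, -0.0], 0.72)]
top battery_mid [([0.545, 0.029, 0.006], 0.73), ([0.599, 0.079, 0.011], 0.59), ([0.526, 0.155, 0.022], 0.36)]
top screwdriver_stub_mid [([0.654, 0.09, 0.01], 0.54), ([0.564, 0.019, 0.117], 0.25)]
scene stand [([0.542, 0.052, 0.013], 0.88)]
scene lens_large [([0.556, 0.025, 0.119], 0.9)]
scene lens_medium [([0.557, 0.028, 0.119], 0.9)]
scene lens_small [([0.551, 0.029, 0.121], 0.8)]
scene tab_large [([0.551, 0.026, 0.119], 0.69)]
scene tab_medium [([0.557, 0.03, 0.12], 0.8), ([0.588, 0.089, 0.015], 0.55)]
scene tab_small [([0.551, 0.027, 0.12], 0.87)]
scene radio_mid [([0.464, 0.031, 0.024], 0.66), ([0.542, 0.049, 0.014], 0.63)]
scene flux_tin_mid [([0.52, 0.163, 0.02], 0.67)]
scene screwdriver_red_mid [([0.504, -0.084, 0.013], 0.8)]
scene battery_mid [([0.589, 0.089, 0.015], 0.72)]
scene screwdriver_stub_mid [([0.649, 0.099, 0.01], 0.65)]
1.3 [ 0.19353086 -0.59426804  0.2312867 ] [[ 9.50856539e-01  3.09631783e-01  2.77105807e-05]
 [ 3.09631780e-01 -9.50856538e-01  6.62985837e-05]
 [ 4.68769355e-05 -5.44603654e-05 -9.99999997e-01]]
```

View pics/top1.png

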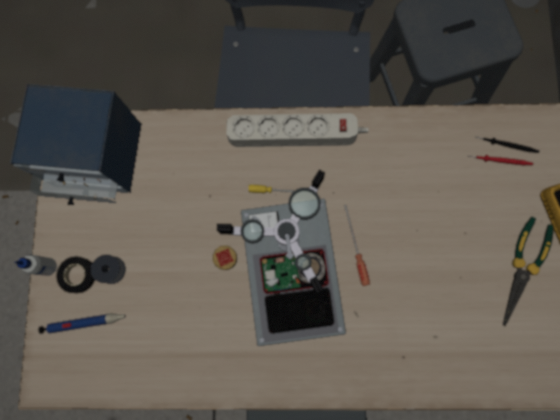

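View pics/scene1.png

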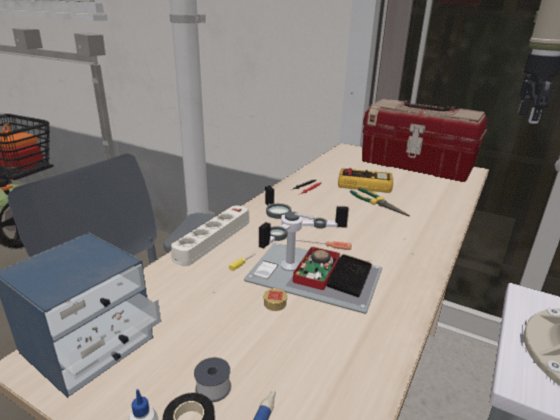

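The top view shows the large lens at (304,203) with its tab at (318,179), the medium tab at (224,229) and the small tab near (318,285). The pointer runs from (287,230) towards the radio at (295,270). I'll measure these from the depth map.

```bash
cat >> h.py <<'E'
def cloud(p):
    K=p["intrinsics"];z=p["z_map"];v,u=np.mgrid[:420,:560]
    c=np.stack([(u-K[0,2])/K[0,0]*z,(v-K[1,2])/K[1,1]*z,z],-1)
    w=c@np.array(p["attitude"]).T+p["position"]; w[z==0]=np.nan
    return w
E
python3 - <<'E'
from h import *
for c in ["top","scene"]:
    p=vision.camera(c); w=cloud(p); X,Y,Z=w[...,0],w[...,1],w[...,2]
    box=(abs(X-.56)<.16)&(abs(Y-.02)<.16)
    for lo,hi in [(.139,.16),(.126,.138),(.112,.124),(.004,.012)]:
        m=(box&(Z>lo)&(Z<hi)).astype(np.uint8)
        n,l,s,ce=cv2.connectedComponentsWithStats(m)
        for i in range(1,n):
            if s[i,4]>4:
                P=w[l==i]; r=cv2.minAreaRect((P[:,:2]*1000).astype(np.float32))
                print(c,lo,s[i,4],np.round(P.mean(0),3),np.round(ce[i]),np.round(r[0]),np.round(r[1]),round(r[2],1))
    if c=="top": cv2.imwrite("pics/top2.png",cv2.resize(p["img"][160:350,200:390],None,fx=3,fy=3,interpolation=cv2.INTER_CUBIC))
E
```

```text
top 0.139 128 [ 0.639 -0.011  0.15 ] [318. 177.] [640. -11.] [12. 24.] 56.7
top 0.139 138 [0.56  0.138 0.149] [224. 227.] [561. 138.] [24. 12.] 89.4
top 0.139 128 [ 0.471 -0.005  0.15 ] [316. 284.] [471.  -6.] [24. 12.] 27.8
top 0.126 6 [ 0.641 -0.019  0.132] [322. 178.] [640. -18.] [ 0. 10.] 60.1
top 0.126 14 [ 0.63  -0.006  0.132] [314. 185.] [631.  -6.] [12.  4.] 81.3
top 0.126 347 [0.549 0.04  0.132] [286. 235.] [542.  41.] [27. 60.] 89.3
top 0.126 24 [0.557 0.136 0.131] [226. 231.] [556. 136.] [ 9. 25.] 23.3
top 0.112 2178 [0.567 0.039 0.117] [287. 225.] [576.  40.] [167. 143.] 60.8
top 0.004 38 [0.653 0.072 0.009] [270. 190.] [654.  73.] [28. 11.] 90.0
top 0.004 11 [0.654 0.041 0.005] [287. 189.] [653.  40.] [10.  7.] 57.5
top 0.004 5 [0.654 0.052 0.006] [281. 190.] [654.  53.] [2. 6.] 7.2
top 0.004 7 [0.649 0.103 0.008] [253. 192.] [649. 103.] [6. 2.] 87.0
top 0.004 5 [0.649 0.094 0.009] [258. 192.] [649.  94.] [6. 2.] 70.2
top 0.004 1828 [ 0.53  -0.024  0.009] [323. 255.] [515. -17.] [238.  65.] 7.4
top 0.004 441 [0.612 0.077 0.009] [267. 211.] [609.  81.] [32. 95.] 3.9
top 0
[... 943 characters left out ...]
.] [24.  8.] 14.6
scene 0.126 70 [0.556 0.142 0.132] [264. 234.] [555. 139.] [26. 10.] 65.5
scene 0.112 982 [0.555 0.043 0.116] [291. 221.] [532.  30.] [168. 192.] 28.3
scene 0.004 109 [ 0.513 -0.087  0.008] [332. 245.] [525. -86.] [108.  12.] 10.6
scene 0.004 1920 [0.529 0.076 0.007] [294. 279.] [516.  35.] [220. 161.] 7.7
scene 0.004 131 [ 0.56  -0.014  0.007] [300. 253.] [554.  -9.] [27. 69.] 27.9
scene 0.004 63 [0.65  0.092 0.008] [238. 264.] [652.  86.] [57. 14.] 84.2
scene 0.004 36 [ 0.403 -0.038  0.007] [372. 270.] [403. -31.] [ 7. 58.] 2.3
scene 0.004 6 [0.587 0.081 0.011] [267. 269.] [588.  80.] [ 4. 19.] 11.0
scene 0.004 73 [0.516 0.169 0.008] [275. 305.] [517. 167.] [41. 16.] 29.7
```

View pics/top2.png

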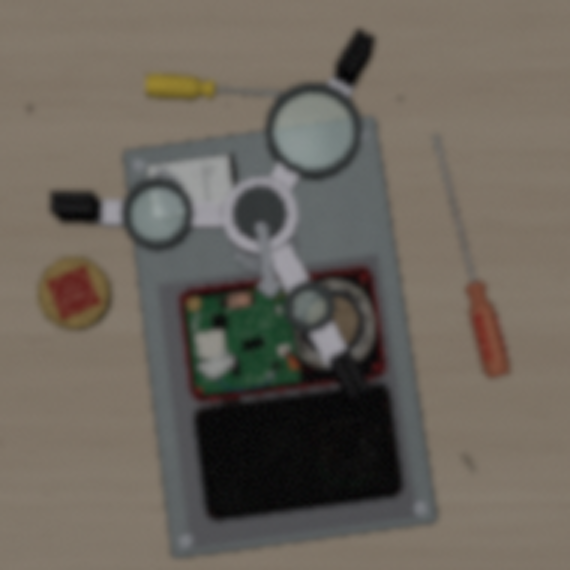

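The turret axis is near (0.556, 0.040), and the large arm is at about -31°. The stand's -x direction is about 187.5°, so the turret needs roughly -141° (clockwise). I'll push the ccw face of the medium tab, at 88° now, round the far side with shut fingertips at z≈0.128, above the lens tops.

```bash
python3 -m crank '[-1,28,40,5,0,0,8,-1,28,40,5,0,0,8,-1,28,40,5,0,0,8,-1,28,40,5,0,0,8,-1,28,40,5,0,0,8,-1,28,40,5,0,0,8,-1,28,40,5,0,0,8,-1,28,40,5,0,0,8]'
python3 -m crank '[-1,12,50,0,0,0,8,-1,12,50,0,0,0,8,-1,12,50,0,0,0,8,-1,12,50,0,0,0,8,-1,12,50,0,0,0,8,-1,12,50,0,0,0,8,-1,12,50,0,0,0,8,-1,12,50,0,0,0,8]'
```

```text
t: 2.4
eef_pos: [0.4183, -0.2729, 0.2717]
ee_rot: [[0.134, 0.991, 0.0], [0.991, -0.134, -0.001], [-0.0, 0.0, -1.0]]
wrist_force: [0.1, 0.2, 0.0]
grip_width: -0.0002
finger_force: 0.0
t: 3.4
eef_pos: [0.5139, 0.1271, 0.2716]
ee_rot: [[-0.832, 0.555, 0.001], [0.555, 0.832, -0.0], [-0.001, 0.0, -1.0]]
wrist_force: [0.9, -0.5, 0.3]
grip_width: 0.0004
finger_force: 0.0
```

```bash
python3 -m crank '[-1,0,0,-10,0,0,7.4,-1,0,0,-10,0,0,7.4,-1,0,0,-10,0,0,7.4,-1,0,0,-10,0,0,7.4,-1,0,0,-10,0,0,7.4,-1,0,0,-10,0,0,7.4,-1,0,0,-10,0,0,7.4,-1,0,0,-10,0,0,7.4]'
cat >> h.py <<'E'
def tabs(cam):
    p=vision.camera(cam); w=cloud(p); X,Y,Z=w[...,0],w[...,1],w[...,2]
    m=((np.hypot(X-.556,Y-.04)<.125)&(Z>.138)&(Z<.155)).astype(np.uint8)
    n,l,s,ce=cv2.connectedComponentsWithStats(m)
    for i in range(1,n):
        if s[i,4]>15:
            P=w[l==i]; r=cv2.minAreaRect((P[:,:2]*1000).astype(np.float32)); c=np.array(r[0])
            print(cam,s[i,4],np.round(c,1),np.round(r[1]),round(r[2],1),"polar",round(np.degrees(np.arctan2(c[1]-40,c[0]-556)),1),round(np.hypot(c[1]-40,c[0]-556)))
    return p,w
E
python3 - <<'E'
from h import *
for c in ["wrist","top"]:
    p,w=tabs(c); cv2.imwrite(f"pics/{c}3.png",p["img"])
    # plate edges: fit stand yaw
    Z=w[...,2]; 
    m=(np.hypot(w[...,0]-.556,w[...,1]-.04)<.055)&(Z>.126)&(Z<.137)
    P=w[m][:,:2]*1000; print("pointer/top",len(P)); 
    r=np.hypot(*(P-[556,40]).T); Q=P[r>22]; print(len(Q),Q.mean(0) if len(Q) else 0, np.degrees(np.arctan2(*(Q.mean(0)-[556,40])[::-1])) if len(Q) else 0)
E
```

```text
t: 4.4
eef_pos: [0.5137, 0.1256, 0.1911]
ee_rot: [[-0.903, -0.43, 0.0], [-0.43, 0.903, -0.0], [-0.0, -0.0, -1.0]]
wrist_force: [-0.2, -0.1, -0.2]
grip_width: 0.0001
finger_force: 0.0
wrist 2155 [469.6  -7.8] [24. 14.] 27.7 polar -151.0 99
pointer/top 2657
616 [521.25309699  33.72490243] -169.763039551495
top 131 [640.1 -10.9] [12. 24.] 58.0 polar -31.2 98
top 128 [470.8  -5.5] [24. 12.] 28.2 polar -151.9 97
pointer/top 345
66 [521.93428785  36.00258649] -173.307279816987
```

View pics/wrist3.png

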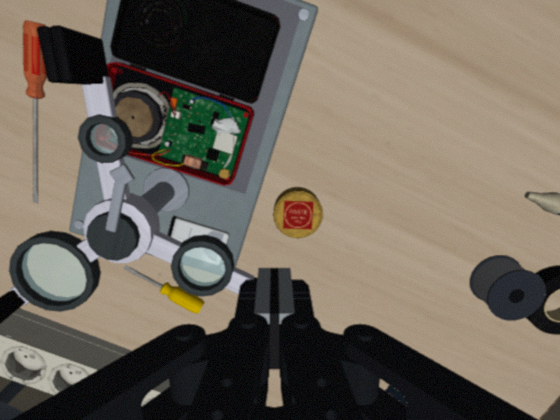

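The fingertips, at (275,275) in the wrist view, are ccw of the medium tab, and nothing is below them. Next I descend and push along the arc.

```bash
python3 -m crank '[-1,0,0,-21,0,0,0,-1,0,0,-21,0,0,0,-1,0,0,-20,0,0,0,-1,12.3,6.7,0,0,0,-8,-1,13.2,3.2,0,0,0,-8,-1,13.4,1.4,0,0,0,-8,-1,13.5,-0.4,0,0,0,-8,-1,13.4,-2.4,0,0,0,-8]'
python3 - <<'E'
from h import *
for c in ["wrist","top"]: tabs(c)
E
```

```text
t: 5.5
eef_pos: [0.5797, 0.1347, 0.1297]
ee_rot: [[-0.965, 0.262, -0.0], [0.262, 0.965, 0.0], [0.0, 0.0, -1.0]]
wrist_force: [0.9, 0.1, 0.2]
grip_width: 0.0001
finger_force: 0.5
wrist 1475 [570.9 135.7] [27.  6.] 74.6 polar 81.1 97
top 131 [613.1 -39.8] [12. 24.] 32.8 polar -54.4 98
```

```bash
python3 -m crank '[-1,12.8,-4.2,0,0,0,-8,-1,12.2,-5.9,0,0,0,-8,-1,11.2,-7.6,0,0,0,-8,-1,10.1,-9,0,0,0,-8,-1,8.7,-10.4,0,0,0,-8,-1,7.1,-11.5,0,0,0,-8,-1,5.5,-12.3,0,0,0,-8,-1,3.8,-13,0,0,0,-8]'
python3 - <<'E'
from h import *
for c in ["wrist","top"]: tabs(c)
E
```

```text
t: 6.6
eef_pos: [0.6508, 0.0608, 0.1297]
ee_rot: [[-0.193, 0.981, 0.0], [0.981, 0.193, 0.001], [0.001, 0.001, -1.0]]
wrist_force: [0.4, 1.4, 0.3]
grip_width: 0.0001
finger_force: 0.6
wrist 1486 [648.8  68.4] [27.  6.] 10.8 polar 17.0 97
top 137 [507.8 125. ] [13. 24.] 30.2 polar 119.6 98
```

```bash
python3 -m crank '[-1,2,-14,0,0,0,-8,-1,0,-13.6,0,0,0,-8,-1,-1.9,-13.4,0,0,0,-8,-1,-2.6,-9.8,0,0,0,-6,-1,-3.7,-9.5,0,0,0,-6,-1,-3,-6,0,0,0,-4,-1,-1.6,-3,0,0,0,-2,-1,-1.7,-2.9,0,0,0,-2]'
python3 - <<'E'
from h import *
for c in ["wrist","top"]:
    p,w=tabs(c); cv2.imwrite(f"pics/{c}5.png",p["img"])
    m=(np.hypot(w[...,0]-.556,w[...,1]-.04)<.055)&(w[...,2]>.126)&(w[...,2]<.137)
    P=w[m][:,:2]*1000; r=np.hypot(*(P-[556,40]).T); Q=P[(r>22)&(P[:,0]<545)]; print(len(Q),Q.mean(0),cv2.minAreaRect(Q.astype(np.float32)))
E
```

```text
t: 7.7
eef_pos: [0.6382, -0.0111, 0.1295]
ee_rot: [[0.54, 0.842, 0.0], [0.842, -0.54, 0.001], [0.001, -0.0, -1.0]]
wrist_force: [0.8, 1.3, 1.6]
grip_width: 0.0
finger_force: 0.5
wrist 1479 [642.8  -4.7] [ 6. 27.] 57.7 polar -27.2 98
292 [528.19588193  33.40531358] ((525.15234375, 32.79112243652344), (19.72056770324707, 6.674042701721191), 19.44463348388672)
top 134 [579.  135.9] [24. 12.] 75.8 polar 76.5 99
top 126 [463.8  11.5] [24. 12.] 17.2 polar -162.8 97
70 [522.21285347  35.98708836] ((523.0725708007812, 34.8560905456543), (12.407344818115234, 22.156946182250977), 84.52529907226562)
```

View pics/wrist5.png

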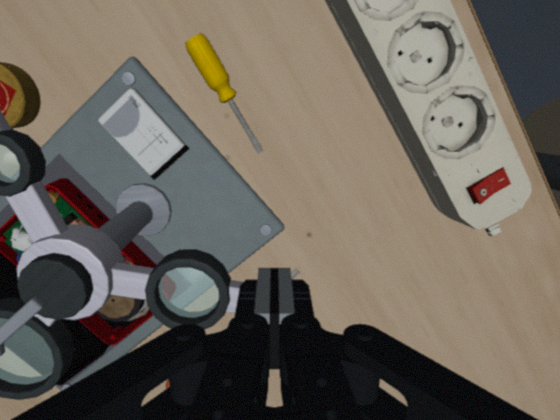

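The large arm is at -162.8° and the plate edges (7.4 to 7.7°) put the target at about -172.5°. I'll cover most of the remaining 9.7° slowly.

```bash
python3 -m crank '[-1,-2.1,-3.1,0,0,0,-2.2,-1,-2.1,-3,0,0,0,-2.2,-1,-2.2,-3,0,0,0,-2.2,-1,-1.2,-1.6,0,0,0,-1.1,-1,-1,-1.3,0,0,0,-1,0,0,0,0,0,0,0,0,0,0,0,0,0,0,0,0,0,0,0,0]' ; python3 - <<'E'
from h import *
print(status.state()["t"],status.state()["eef_pos"])
E
```

```text
7.8 [ 0.6380458  -0.01175381  0.12940686]invalid input at $: expected a multiple of 7 numbers
```

```bash
python3 -m crank '[-1,-2.1,-3.1,0,0,0,-2.2,-1,-2.1,-3,0,0,0,-2.2,-1,-2.2,-3,0,0,0,-2.2,-1,-1.2,-1.6,0,0,0,-1.1,-1,-1,-1.3,0,0,0,-1,-1,0,0,0,0,0,0,-1,0,0,0,0,0,0,-1,0,0,0,0,0,0]'
python3 - <<'E'
from h import *
for i in range(2): p,w=tabs("top")
tabs("scene")
# plate yaw from longest plate edge lines in top image depth
Z=w[...,2]; m=(Z>.0045)&(Z<.05)&(abs(w[...,0]-.52)<.17)&(abs(w[...,1]-.03)<.095)
m=cv2.morphologyEx(m.astype(np.uint8),cv2.MORPH_OPEN,np.ones((9,9)))
print(cv2.minAreaRect((w[m>0][:,:2]*1000).astype(np.float32)))
E
```

```text
t: 8.8
eef_pos: [0.6297, -0.024, 0.1292]
ee_rot: [[0.662, 0.749, -0.0], [0.749, -0.662, -0.0], [-0.0, -0.0, -1.0]]
wrist_force: [-0.3, 0.5, -0.3]
grip_width: -0.0005
finger_force: 0.0
top 129 [593.4 131.6] [24. 12.] 68.5 polar 67.8 99
top 121 [460.5  26.3] [24. 12.] 9.1 polar -171.9 97
top 131 [593.3 131.2] [24. 12.] 68.6 polar 67.8 99
top 121 [460.6  26.4] [23. 12.] 0.5 polar -171.9 96
scene 128 [621.8 -26. ] [36. 25.] 55.1 polar -45.1 93
scene 98 [457.9  26. ] [23. 14.] 9.9 polar -171.9 99
scene 107 [591.4 130.7] [26. 15.] 66.1 polar 68.7 97
((501.18768310546875, 48.67321014404297), (249.4440460205078, 129.66586303710938), 6.983194351196289)
```

```bash
python3 -m crank '[-1,5,5.7,0,0,0,0,-1,5,5.7,0,0,0,0,-1,0,0,15,0,0,0,0,-1,0,0,30,0,0,0,0,-1,0,0,40,0,0,0,0,-1,0,0,40,0,0,0,0,-1,0,0,30,0,0,0,0,-1,0,0,0,0,0,0,0]'
python3 - <<'E'
from h import *
for c in ["top","scene","wrist"]:
    p,w=tabs(c)
    Z=w[...,2]
    if c=="wrist": cv2.imwrite("pics/wrist7.png",p["img"])
    if c=="top": cv2.imwrite("pics/top7.png",cv2.resize(p["img"][160:350,200:390],None,fx=3,fy=3,interpolation=cv2.INTER_CUBIC))
E
```

```text
top 131 [593.4 131.3] [24. 12.] 69.3 polar 67.7 99
top 121 [460.5  26.3] [24. 12.] 9.2 polar -171.9 96
scene 127 [621.6 -26.2] [37. 23.] 53.4 polar -45.3 93
scene 97 [458.2  26.3] [23. 13.] 11.5 polar -172.0 99
scene 110 [591.4 131.4] [25. 14.] 66.3 polar 68.8 98
wrist 1487 [635.4 -18.2] [ 6. 27.] 48.7 polar -36.2 98invalid input at $: expected a multiple of 7 numbers
```

View pics/wrist7.png

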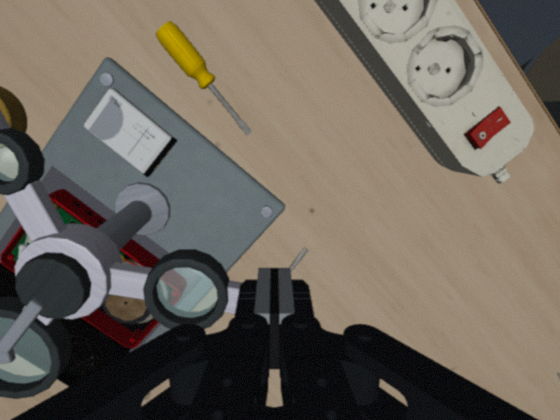

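View pics/top7.png

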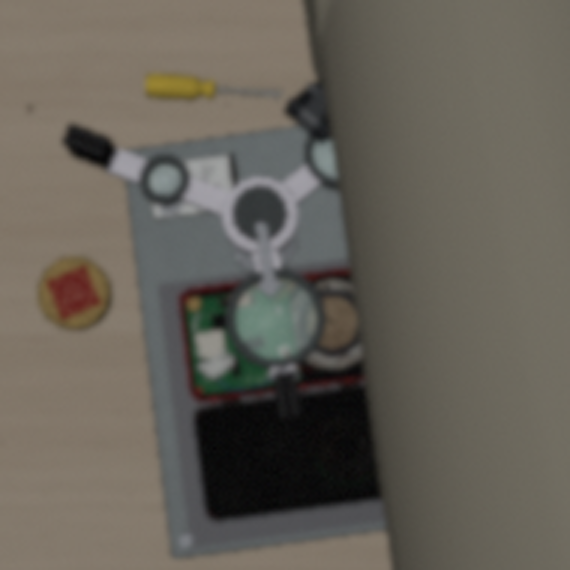

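The crop shows the large lens at (276,320) under the pointer line. The retreat call was refused because I miscounted the rows, so I'm sending it again.

```bash
python3 -m crank '[-1,5,5.7,0,0,0,0,-1,5,5.7,0,0,0,0,-1,0,0,15,0,0,0,-1,0,0,30,0,0,0,-1,0,0,40,0,0,0,-1,0,0,40,0,0,0,-1,0,0,30,0,0,0,-1,0,0,0,0,0,0]' || python3 -m crank '[-1,5,5.7,0,0,0,0, -1,5,5.7,0,0,0,0, -1,0,0,15,0,0,0, -1,0,0,30,0,0,0, -1,0,0,40,0,0,0, -1,0,0,40,0,0,0, -1,0,0,30,0,0,0, -1,0,0,0,0,0,0]'
python3 - <<'E'
from h import *
for c in ["top","scene","wrist"]:
    p,w=tabs(c)
    if c=="wrist": cv2.imwrite("pics/wrist8.png",p["img"])
    m=(np.hypot(w[...,0]-.556,w[...,1]-.04)<.055)&(w[...,2]>.126)&(w[...,2]<.137)
    P=w[m][:,:2]*1000; r=np.hypot(*(P-[556,40]).T); Q=P[(r>24)&(P[:,0]<545)]
    if len(Q): print(len(Q),Q.mean(0),cv2.fitLine(Q.astype(np.float32),cv2.DIST_HUBER,0,.01,.01).ravel())
E
```

```text
t: 10.1
eef_pos: [0.6409, -0.0122, 0.2888]
ee_rot: [[0.662, 0.749, 0.007], [0.749, -0.662, 0.0], [0.005, 0.005, -1.0]]
wrist_force: [1.5, -0.2, -0.0]
grip_width: -0.0003
finger_force: 0.0
top 133 [593.3 131.3] [24. 12.] 69.1 polar 67.8 99
top 122 [460.4  26.3] [24. 12.] 9.2 polar -171.9 97
57 [520.62856314  35.82684355] [9.8147839e-01 1.9157283e-01 5.2122516e+02 3.5764660e+01]
scene 53 [615.6 -35.4] [11. 28.] 41.8 polar -51.7 96
scene 98 [458.4  26. ] [24. 13.] 3.9 polar -171.8 99
scene 112 [591.3 131.3] [24. 14.] 72.5 polar 68.9 98
37 [520.42096954  36.37328409] [9.9667585e-01 8.1469350e-02 5.2075348e+02 3.6902111e+01]
wrist 821 [592.7 129.2] [24. 13.] 68.0 polar 67.6 96
wrist 548 [617.1 -38.2] [12. 24.] 38.2 polar -52.0 99
wrist 483 [459.7  24.2] [25. 12.] 8.1 polar -170.7 98
213 [520.99945597  33.61060266] [9.93152857e-01 1.16822354e-01 5.21532959e+02 3.37290192e+01]
```

View pics/wrist8.png

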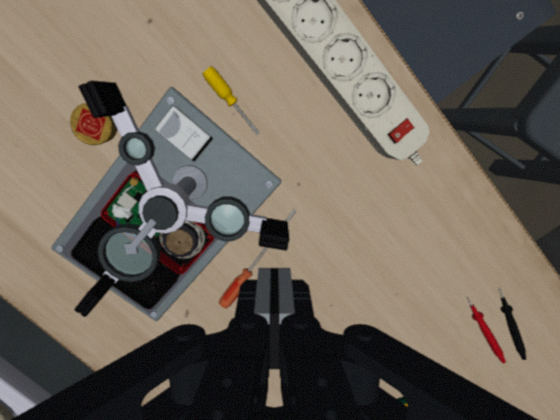

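The turret moved cleanly: the large lens at (127,253) lies under the pointer tip, and the loose things are where they were. I'll check the stand's yaw once against the arm angle, which is 188.3°.

```bash
python3 - <<'E'
from h import *
for c in ["wrist","top"]:
    p=vision.camera(c); w=cloud(p); X,Y,Z=w[...,0],w[...,1],w[...,2]
    a=np.radians(7.5); R=np.array([[np.cos(a),np.sin(a)],[-np.sin(a),np.cos(a)]])
    m=(Z>.0045)&(Z<.012); L=(w[...,:2]-[.556,.04])@R.T*1000
    for name,i,j,lo,hi,s in [("y+",0,1,-170,-30,1),("y-",0,1,-170,-30,-1),("x-",1,0,-70,70,-1),("x+",1,0,-60,60,1)]:
        e=[]
        for t in range(lo,hi,5):
            k=m&(L[...,i]>t)&(L[...,i]<t+5)&(s*L[...,j]>55)&(s*L[...,j]<(90 if j==1 else 190))
            if k.sum()>3: e.append((t+2.5,s*np.max(s*L[...,j][k])))
        if len(e)<8: continue
        e=np.array(e); f=np.polyfit(*e.T,1); res=abs(np.polyval(f,e[:,0])-e[:,1]); g=res<=np.median(res)*2; f=np.polyfit(*e[g].T,1)
        print(c,name,len(e),g.sum(),"yaw",round(7.5+np.degrees(np.arctan(f[0]))*(1 if j==1 else -1),2),"off",round(f[1],1),"res",res[g].mean().round(2))
E
```

```text
wrist y+ 28 26 yaw 7.6 off 78.3 res 0.2
wrist y- 28 26 yaw 7.39 off -81.4 res 0.32
wrist x- 26 20 yaw 7.74 off -179.1 res 0.26
wrist x+ 24 19 yaw 0.04 off 184.8 res 10.59
top y+ 28 24 yaw 7.63 off 79.6 res 0.94
top x- 20 14 yaw 6.42 off -178.6 res 1.21
top x+ 19 17 yaw 15.77 off 184.4 res 7.74
```

The stand's yaw is about 7.6°, so the arm is within about 0.8° of the pointer (under 1 mm at the lens). The robot is clear, so I'm handing in.

```bash
python3 -c "from h import *; print(manip.sign_off())"
```

```text
the job is handed in; nothing more can be done
None
```

The large lens now stands over the radio with its arm about 0.8° from the pointer (under 1 mm at the lens); I turned it by pushing only the medium tab, backed the arm clear, and handed the job in about 10 s into the 35 s limit (no verdict was returned).

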